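# Register a sample plate in a measuring fixture and swing the sensor over it

### The arm

A 6-joint arm with a two-finger parallel gripper is mounted at the origin on the work surface. World frame = base frame: x ahead of the robot, y to its left, z up, the work surface at z = 0. Lengths are in m, angles in rad, forces in N, time in s.
With the tool pointing down it reaches from about 0.3 to 0.875 m from the base axis. Payload 6.4 kg.
Tool frame: the origin (TCP) lies at the very end of the fingers, on their centre line; the grasp point (between the pads) lies 19 mm behind it (ctrl.grasp_offset is the distance from the TCP to the grasp point, in m); z points along the fingers, y is the line along which they close (so a half turn about z gives the same grasp; the last joint's range is limited). The gripper opens to 88 mm and grips with 3 to 60 N. Pads are 18 mm wide; open, the fingers measure 123 mm over their backs; the gripper's body (75 mm by 187 mm) begins 45 mm behind the grasp point.
Start: joints at [-1.433, 0.181, 1.607, -0, 1.354, -0.206], TCP at [0.194, -0.541, 0.239] pointing down, gripper open.
Joint ranges: [-2.99, 2.99], [-0.89, 2.07], [0.3, 2.58], [-1.14, 4.28], [0, 2.63], [-3.12, 3.12]. Speed limits (rad/s): [2.57, 2.57, 3.01, 3.14, 3.14, 3.14].

### API

Orientations are given as a rotation vector (axis times angle).
In Python, from bench import ctrl, imaging gives the robot as it stands.
- The arm moves only by the tool step_arm, never from a script. Its argument "series" is a list of rows, each a list of 3 entries, a list of its own where there are three numbers: the opening, from 0 (shut) to 1 (fully open), then the shift along the world's x, y, z in cm, then the turn, a rotation vector about the world's x, y, z in degrees. In form: [[fingers, [x, y, z], [rx, ry, rz]], ...]. A call has exactly 8 rows; each row is the pose to reach, as a shift and turn from the pose commanded when the call began; what a row does not reach only later rows make up. A row lasts 1/8 s, in which the tool goes at most 62.5 mm and 10.7 degrees, less where a joint would pass 70% of its speed; a pose out of reach is approached as far as the arm can. A call with a gripper value outside its range is refused whole. The fingers move at their own pace and stop on an object; "squeeze" is the grip in N (left out, the last holds). Time passes only in rows, so rows that repeat a pose let the fingers close, or fill a call up. It gives the time, the measured TCP pose, the force, the opening and the grip force at its end, in the units of the state.
- ctrl.observe(): the state, without advancing time (a new reading comes with each control period).
- imaging.get_image(name): name is "scene" or "top" or "wrist"; returns the picture (384x512x3 uint8, red, green, blue); there is no depth.
- imaging.camera_model(name): a dict with "mtx" (3x3 intrinsics, pixels), "extrinsics" (4x4, takes a point from camera to world coordinates). Camera axes: x right, y down, z forward; pixel columns grow to the right and rows downward; lengths in m; the calibration is good to about 2 mm. A picture is of the moment at which its call begins: read the wrist's pose just before it. camera_model takes no time and is no camera call; for the wrist camera it gives the pose at the moment of the call.
- ctrl.hand_in(): hands the job in; it is judged then, once.
The state is a dict: "clock": time; "joint_positions": joint angles; "qvel": joint speeds; "tau": joint torques, N m; "eef_pos": TCP position; "tcp_rot": TCP orientation; "force": force on the tool from outside, world axes, zero at the start; "torque": the same for the moment, N m; "grip_width": finger opening in m; "gripper_force": force on a finger pad.
Only numpy, scipy, OpenCV 4.12 (cv2) and the standard library are available. Lean on these libraries where they do the work, as an engineer would, in place of code of your own. Each camera call takes 0.05 s, during which the arm holds its last target. There are 200 camera calls.

### The job

Slide the thick aluminium sample plate on the dark bed, without lifting it, fully home so that its edges lie flush against both steel stops: a long edge against the fence and an end against the short end stop. Then swing the sensor arm over the plate as far as it will go, and leave the plate home, the arm there and everything else on the bench where it is.

Things in the scene. Friction and masses are not known exactly. Their poses are not given: they have to be found in the camera images.
- bed: The fixture's fixed dark steel bed on the table, 240 mm (x) by 270 mm (y), 10 mm thick. Origin on its underside; it spans x -120..+120, y -155..+115 mm in its own frame. Two bright steel stops stand on it. With the plate fully home, the plate's origin is at x +20, y +15, z +10 mm in this frame.
- fence (a point): Middle of the fence's inner face, at bed height. The fence is the long stop on the bed's far side: 170 mm along the bed's y, 15 mm thick, 14 mm high above the bed, inner face at x = +60 mm of the bed's frame, looking to -x.
- end_stop (a point): Middle of the end stop's inner face, at bed height. The short stop on the bed's left (+y) side: 75 mm along the bed's x (x -15 to +60 mm), 15 mm thick, 14 mm high above the bed, inner face at y = +80 mm of the bed's frame, looking to -y.
- plate: The sample plate: a loose bare aluminium slab, 80 mm (its x) by 130 mm (its y) by 18 mm thick, pocketed underneath, about 0.35 kg, with a grey disc in the middle of its top, lying askew on the bed, away from both stops. Origin at the centre of its underside. It starts turned up to 0.3 rad to the bed: its +x long edge goes to the fence and its +y end to the end stop.
- sensor (a joint): Sensor arm turning about a vertical pivot behind the fence. 0: the arm points along the bed's +y, behind the fence; grows counter-clockwise from above; 1.571, its end stop: the arm points along the bed's -x, over the middle of the plate. Stays where it is left; starts at 0 to 0.5. The arm's underside is 32 mm above the table, 4 mm above the plate.
- sensor_post (a point): Top of the upright black handle post on the sensor head at the arm's end: 16 mm diameter, 38 mm tall (46 to 84 mm above the table), 70 mm from the pivot axis; the head below it is a black disc of 40 mm diameter, 32 to 46 mm above the table.
- sensor_pivot (a point): Pivot axis of the sensor arm, at x = +90, y = +15 mm in the bed's frame, 32 mm above the table.
- weight: Bystander: brass knobbed weight, 30 mm diameter, 44 mm tall, standing on the bed's near left corner (about x -85, y +85 mm in the bed's frame). Origin under its centre.
- spare: Bystander: smaller spare aluminium plate, 50 x 100 x 12 mm, on the table just left of the bed. Origin under its centre.
- driver: Bystander: screwdriver lying on the table to the right. Origin under its middle.
- pen: Bystander: blue pen, 12 mm diameter, 150 mm long, on the table just right of the bed. Origin under its middle.
- bin: Bystander: open grey plastic bin, 120 x 160 x 50 mm, on the table near left. Origin under its centre.
- mug: Bystander: white mug, 80 mm diameter, 90 mm tall, on the table to the right. Origin under its centre.

How it is judged:
On the way:
1. the plate lies flat on the bed, home against fence and end stop (within 2 mm of each, and square to them within 0.02 rad), while the sensor arm is still swung away (joint below 0.9) (x of plate in the frame of bed between 0.018 and 0.024 m and y of plate in the frame of bed between 0.013 and 0.019 m and z of plate in the frame of bed below 0.0125 m and angle between the y axis of plate and the y axis of bed, either way round below 0.02 rad and value of joint sensor below 0.9 rad), for 0.2 s.
At the end, for the whole second after the job is handed in: The plate lies at rest flat on the bed, within 2 mm of fence and end stop and square to them within 0.02 rad, and the sensor arm is over it, within 0.1 rad of its end stop (x of plate in the frame of bed between 0.018 and 0.024 m and y of plate in the frame of bed between 0.013 and 0.019 m and z of plate in the frame of bed below 0.0125 m and angle between the y axis of plate and the y axis of bed, either way round below 0.02 rad and value of joint sensor above 1.47 rad and linear speed of plate below 0.01 m/s); the robot touches nothing.
It fails at once if the plate is lifted off or tipped on the bed (z of plate in the frame of bed above 0.018 m or angle between plate's own z axis and vertical above 0.12 rad).
It fails at once if a bystander (weight, spare plate, screwdriver, mug, pen or bin) is moved by more than 20 mm (distance of any of weight, spare, driver, mug, pen, bin from where it was at the start of the episode above 0.02 m).
It also fails if it takes over 64 s, if anything falls off the work surface, if the arm or the gripper's body presses on something with over 40 N, if the wrist force passes 120 N, or if a joint passes its speed limit or range.

## Working session

There is one attempt and no reset: what is moved stays moved. The work goes in short steps, Python scripts to look and compute and a tool call to move; the robot and the scene stay as the last step left them, time stands still between calls to the robot, and variables do not carry over. Pictures are saved under pics/ and viewed, at most 10 in all, crops included, and the job is handed in when it is done.

Besides the shell and the picture viewer there is one more tool, called as a command line: name --argument value ..., lists and objects as JSON in quotes. step_arm: Moves the arm, as the interface text tells. Its arguments: {"type":"object","properties":{"series":{"type":"array"},"squeeze":{"type":"number"}},"required":["series"]}

```bash
mkdir -p pics
python3 - <<'E'
from bench import ctrl, imaging
import cv2, numpy as np
s=ctrl.observe(); print(s)
for n in ["top","scene"]:
    cv2.imwrite(f"pics/{n}0.png",cv2.cvtColor(imaging.get_image(n),cv2.COLOR_RGB2BGR))
    m=imaging.camera_model(n); print(n,np.round(m["mtx"],1).tolist(),np.round(m["extrinsics"],4).tolist())
im=cv2.imread("pics/top0.png"); cv2.imwrite("pics/top0b.png",cv2.resize(im,(800,600),interpolation=cv2.INTER_CUBIC))
E
```

```text
{'clock': 0.0, 'joint_positions': array([-1.43329575e+00,  1.81537796e-01,  1.60800458e+00, -5.85735089e-07,
        1.35380861e+00, -2.06316977e-01]), 'qvel': array([ 0.00014239, -0.00118456,  0.00050396,  0.00113061,  0.00059038,
       -0.00011143]), 'tau': array([ 1.25350369e-03, -4.33870482e+01, -3.41844821e+01,  7.02892989e-02,
        3.85670259e-02, -1.32101850e-04]), 'eef_pos': array([ 0.19375453, -0.54079835,  0.23781363]), 'tcp_rot': array([-3.09355426e+00, -5.37110788e-01, -9.40656288e-05]), 'force': array([-0.56593305, -0.23371827,  0.27623349]), 'torque': array([0.02915688, 0.00044689, 0.01929475]), 'gripper_force': 0.0, 'grip_width': 0.08818115143779016}
top [[460.0, 0.0, 253.6], [0.0, 460.0, 198.9], [0.0, 0.0, 1.0]] [[-0.0106, -0.9929, 0.1186, 0.3236], [-0.9999, 0.0113, 0.0054, -0.0079], [-0.0067, -0.1186, -0.9929, 1.7009], [0.0, 0.0, 0.0, 1.0]]
scene [[372.1, 0.0, 258.9], [0.0, 372.1, 192.9], [0.0, 0.0, 1.0]] [[0.6557, 0.4641, -0.5955, 1.123], [0.7549, -0.4104, 0.5115, -0.5335], [-0.007, -0.785, -0.6195, 0.7298], [0.0, 0.0, 0.0, 1.0]]
```

View pics/top0b.png

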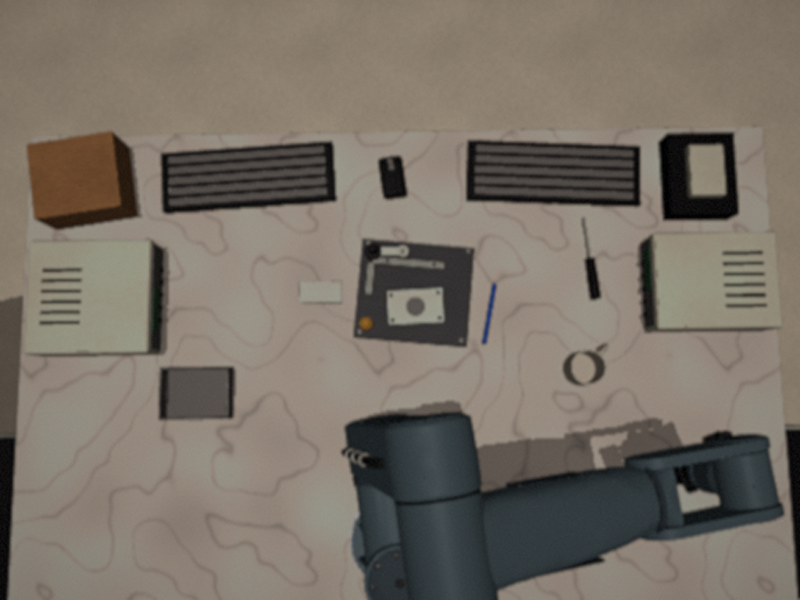

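View pics/scene0.png

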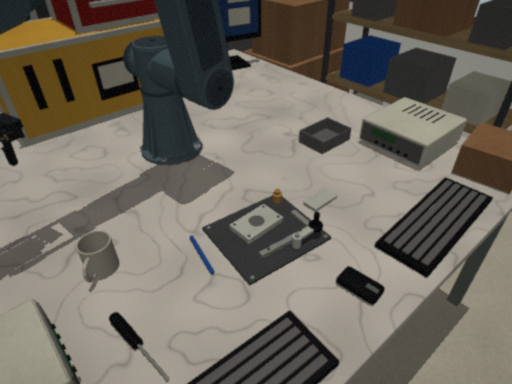

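The top view (800x600 scale) shows the bed with corners at about (363,239), (474,248), (467,347) and (354,337). The plate is centred at (415,306), the sensor pivot at about (403,251) and its post at (373,250). The weight is at (365,323), the pen at (489,313) and the spare plate at (320,292).

```bash
cat > h.py <<'E'
from bench import ctrl, imaging
import cv2, numpy as np
from scipy.spatial.transform import Rotation as R
def ray(m,uv,z):
    K,E=np.array(m["mtx"]),np.array(m["extrinsics"])
    d=E[:3,:3]@np.linalg.inv(K)@np.array([uv[0],uv[1],1.]); return E[:3,3]+d*(z-E[2,3])/d[2]
def proj(m,P):
    K,E=np.array(m["mtx"]),np.array(m["extrinsics"])
    q=(np.atleast_2d(P)-E[:3,3])@E[:3,:3]@K.T; return q[:,:2]/q[:,2:]
E
python3 - <<'E'
from h import *
m=imaging.camera_model("top"); k=512/800
def g(u,v,z): return ray(m,((u+.5)*k-.5,(v+.5)*k-.5),z)
C=[g(*p,.01) for p in [(363,239),(474,248),(467,347),(354,337)]]
for n,p in zip("FL FR NR NL".split(),C): print(n,p.round(4))
print([np.linalg.norm(C[i]-C[(i+1)%4]).round(3) for i in range(4)])
for n,p in dict(plate=(415.5,306,.028),post=(372,246,.084),piv=(403,251,.046),weight=(365,323,.04),spareTL=(300,281,.012),spareBR=(341,303,.012),pen1=(495,284,.01),pen2=(485,344,.01)).items(): print(n,g(*p).round(4))
s=ctrl.observe(); w=imaging.camera_model("wrist"); Rt=R.from_rotvec(s["tcp_rot"]).as_matrix(); E=np.array(w["extrinsics"])
print(np.round(w["mtx"],1).tolist()); print("cam in tcp",Rt.T@(E[:3,3]-s["eef_pos"]),(Rt.T@E[:3,:3]).round(3).tolist()); print(Rt.round(3).tolist())
E
```

```text
FL [0.7006 0.0799 0.01  ]
FR [ 0.6755 -0.1856  0.01  ]
NR [ 0.4385 -0.1636  0.01  ]
NL [0.4651 0.1024 0.01  ]
[np.float64(0.267), np.float64(0.238), np.float64(0.267), np.float64(0.237)]
plate [ 0.5349 -0.0434  0.028 ]
post [0.6675 0.0555 0.084 ]
piv [ 0.6628 -0.0155  0.046 ]
weight [0.4949 0.0747 0.04  ]
spareTL [0.6001 0.2304 0.012 ]
spareBR [0.5461 0.1328 0.012 ]
pen1 [ 0.5878 -0.2335  0.01  ]
pen2 [ 0.4451 -0.2061  0.01  ]
[[326.2, 0.0, 252.7], [0.0, 326.2, 190.9], [0.0, 0.0, 1.0]]
cam in tcp [ 0.07106811  0.00054681 -0.14677706] [[-0.0, -0.961, -0.277], [1.0, -0.0, 0.001], [-0.001, -0.277, 0.961]]
[[0.941, 0.337, -0.0], [0.337, -0.941, 0.002], [0.0, -0.002, -1.0]]
```

step_arm --series '[[1, [3.5, 5, 1.5], [0, 0, -3]], [1, [7, 10, 3], [0, 0, -6]], [1, [10.5, 15, 6], [0, 0, -9]], [1, [14, 20, 6], [0, 0, -12]], [1, [17.5, 25, 6], [0, 0, -15]], [1, [21, 30, 6], [0, 0, -18]], [1, [24.5, 35, 6], [0, 0, -21]], [1, [28, 40, 6], [0, 0, -25]]]'

```text
clock: 1.1
eef_pos: [0.4745, -0.1394, 0.2986]
tcp_rot: [3.138, -0.149, 0.0]
force: [1.0, -0.9, -0.6]
grip_width: 0.0882
gripper_force: 0.0
```

step_arm --series '[[1, [2, 3, 0], [0, 0, 0]], [1, [4, 6, 0], [0, 0, 0]], [1, [6, 9, 0], [0, 0, 0]], [1, [6.6, 10, 0], [0, 0, 0]], [1, [6.6, 10, 0], [0, 0, 0]], [1, [6.6, 10, 0], [0, 0, 0]], [1, [6.6, 10, 0], [0, 0, 0]], [1, [6.6, 10, 0], [0, 0, 0]]]'

```text
clock: 2.1
eef_pos: [0.5396, -0.042, 0.2988]
tcp_rot: [3.138, -0.147, 0.0]
force: [-0.1, 0.8, 0.1]
grip_width: 0.0881
gripper_force: 0.0
```

Run:
```python
from h import *
s=ctrl.observe(); print(s["eef_pos"],s["tcp_rot"],s["force"],s["qvel"].round(3))
import pickle
m=imaging.camera_model("wrist"); im=imaging.get_image("wrist")[:,:,::-1]
pickle.dump(m,open("w1.pkl","wb")); cv2.imwrite("pics/w1.png",im); cv2.imwrite("pics/w1b.png",cv2.resize(im,(800,600),interpolation=cv2.INTER_CUBIC))
```

```text
[ 0.53963055 -0.04203758  0.29884092] [ 3.13809153e+00 -1.47137460e-01  3.26974053e-04] [-0.13716236  0.82038768  0.12997613] [ 0.003  0.002 -0.001 -0.    -0.001  0.002]
```

View pics/w1b.png

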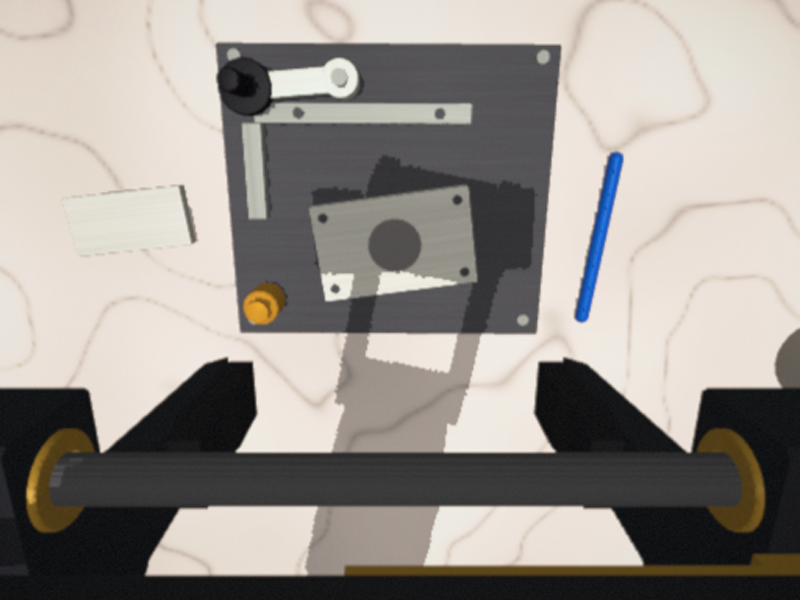

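The wrist view (800x600 scale) shows:
- **Bed corners:** (217,43), (560,45), (537,332), (241,332).
- **Plate top corners:** (309,207), (468,185), (477,281), (326,301).
- **Sensor:** pivot at (340,76), head at (245,87). The arm is near 0.
- **Weight:** (264,303).

```bash
cat >> h.py <<'E'
k=512/800
def px(u,v): return ((u+.5)*k-.5,(v+.5)*k-.5)
E
python3 - <<'E'
from h import *
import pickle
m=pickle.load(open("w1.pkl","rb"))
g=lambda u,v,z: ray(m,px(u,v),z)
C=np.array([g(*p,.01) for p in [(217,43),(560,45),(537,332),(241,332)]])
B=np.array([[.12,.115],[.12,-.155],[-.12,-.155],[-.12,.115]])
# rigid fit
def fit(B,W):
    b,w=B.mean(0),W.mean(0); H=(B-b).T@(W-w); th=np.arctan2(H[0,1]-H[1,0],H[0,0]+H[1,1])
    Rm=np.array([[np.cos(th),-np.sin(th)],[np.sin(th),np.cos(th)]]); t=w-Rm@b; return th,Rm,t,(W-(B@Rm.T+t))*1e3
th,Rm,t,r=fit(B,C[:,:2]); print("bed",th,t,"res mm",r.round(1).tolist())
np.savez("bed.npz",th=th,Rm=Rm,t=t)
tb=lambda p:(np.asarray(p)[:2]-t)@Rm
P=np.array([g(*p,.028) for p in [(309,207),(468,185),(477,281),(326,301)]])
Pb=np.array([tb(p) for p in P]); Q=np.array([[.04,.065],[.04,-.065],[-.04,-.065],[-.04,.065]])
a=fit(Q,Pb); print("plate in bed",a[0],a[2],"res",a[3].round(1).tolist(),Pb.round(3).tolist())
for n,p in dict(fence=(365,123,.024),fenceR=(472,123,.024),es=(267,170,.024),esN=(258,218,.024),piv=(340,76,.046),head=(245,87,.046),post=(230,76,.084),weight=(260,307,.054)).items(): print(n,tb(g(*p)).round(4))
E
```

```text
bed -0.09610558389744712 [ 0.57487607 -0.02100182] res mm [[-1.0, -1.5], [-1.4, 1.8], [1.6, 0.6], [0.9, -1.0]]
plate in bed 0.13783341352856818 [-0.03572412 -0.02501616] res [[0.1, -0.3], [-0.0, 0.3], [-0.0, 0.3], [-0.0, -0.3]] [[-0.005, 0.045], [0.013, -0.084], [-0.066, -0.095], [-0.084, 0.034]]
fence [ 0.0598 -0.0015]
fenceR [ 0.0601 -0.0853]
es [0.0239 0.0776]
esN [-0.0144  0.0876]
piv [0.0909 0.0149]
head [0.0833 0.0843]
post [0.0857 0.0833]
weight [-0.0818  0.0831]
```

step_arm --series '[[1, [-5, 0.3, -1], [0, 0, 0]], [1, [-7.3, 0.5, -6], [0, 0, 0]], [1, [-7.3, 0.5, -12], [0, 0, 0]], [1, [-7.3, 0.5, -18], [0, 0, 0]], [1, [-7.3, 0.5, -23], [0, 0, 0]], [1, [-7.3, 0.5, -26], [0, 0, 0]], [1, [-7.3, 0.5, -28], [0, 0, 0]], [1, [-7.3, 0.5, -28.3], [0, 0, 0]]]'

```text
clock: 3.15
eef_pos: [0.4657, -0.0362, 0.0145]
tcp_rot: [-3.137, 0.146, 0.004]
force: [0.4, 1.0, -0.1]
grip_width: 0.0881
gripper_force: 0.0
```

step_arm --series '[[1, [0.6, -0.05, 0], [0, 0, 0]], [1, [1.2, -0.1, 0], [0, 0, 0]], [1, [1.8, -0.2, 0], [0, 0, 0]], [1, [2.4, -0.2, 0], [0, 0, 0]], [1, [3.0, -0.3, 0], [0, 0, 0]], [1, [3.6, -0.3, 0], [0, 0, 0]], [1, [4.2, -0.4, 0], [0, 0, 0]], [1, [4.8, -0.5, 0], [0, 0, 0]]]'

```text
clock: 4.15
eef_pos: [0.5151, -0.0414, 0.0157]
tcp_rot: [-3.138, 0.145, 0.0]
force: [-3.1, 0.1, 3.0]
grip_width: 0.0878
gripper_force: 2.0
```

step_arm --series '[[1, [0.4, -0.05, 0], [0, 0, 0]], [1, [0.8, -0.1, 0], [0, 0, 0]], [1, [1.2, -0.1, 0], [0, 0, 0]], [1, [1.6, -0.15, 0], [0, 0, 0]], [1, [2.0, -0.2, 0], [0, 0, 0]], [1, [2.4, -0.25, 0], [0, 0, 0]], [1, [2.4, -0.25, 0], [0, 0, 0]], [1, [2.4, -0.25, 0], [0, 0, 0]]]'

```text
clock: 5.15
eef_pos: [0.5394, -0.044, 0.0159]
tcp_rot: [3.138, -0.145, 0.002]
force: [-0.3, -0.9, -0.2]
grip_width: 0.088
gripper_force: 0.0
```

step_arm --series '[[1, [0.1, 0, 0], [0, 0, 0]], [1, [0.2, 0, 0], [0, 0, 0]], [1, [0.3, -0.05, 0], [0, 0, 0]], [1, [0.4, -0.05, 0], [0, 0, 0]], [1, [0.5, -0.05, 0], [0, 0, 0]], [1, [0.55, -0.05, 0], [0, 0, 0]], [1, [0.55, -0.05, 0], [0, 0, 0]], [1, [0.55, -0.05, 0], [0, 0, 0]]]'

```text
clock: 6.15
eef_pos: [0.5415, -0.0441, 0.0154]
tcp_rot: [-3.138, 0.145, 0.01]
force: [-13.7, -0.4, 11.3]
grip_width: 0.0882
gripper_force: 6.8
```

step_arm --series '[[1, [-1, 0.1, 0], [0, 0, 0]], [1, [-2, 0.2, 0.5], [0, 0, 0]], [1, [-2, 0.2, 5], [0, 0, 0]], [0.5, [-1, -2, 8], [0, 0, 0]], [0, [2, -6, 8], [0, 0, 0]], [0, [4, -10, 8], [0, 0, 0]], [0, [4, -10, 8], [0, 0, 0]], [0, [4, -10, 8], [0, 0, 0]]]'

```text
clock: 7.15
eef_pos: [0.5837, -0.1439, 0.0955]
tcp_rot: [-3.138, 0.146, 0.001]
force: [-0.2, 0.5, -0.8]
grip_width: 0.0404
gripper_force: 0.0
```

Run:
```python
from h import *
s=ctrl.observe(); print(s["eef_pos"],s["grip_width"])
im=imaging.get_image("top")[:,:,::-1]; cv2.imwrite("pics/t2.png",cv2.resize(im[120:260,180:360],(720,560),interpolation=cv2.INTER_CUBIC))
```

```text
[ 0.58366809 -0.14387713  0.09545706] 0.04043637634128879
```

View pics/t2.png

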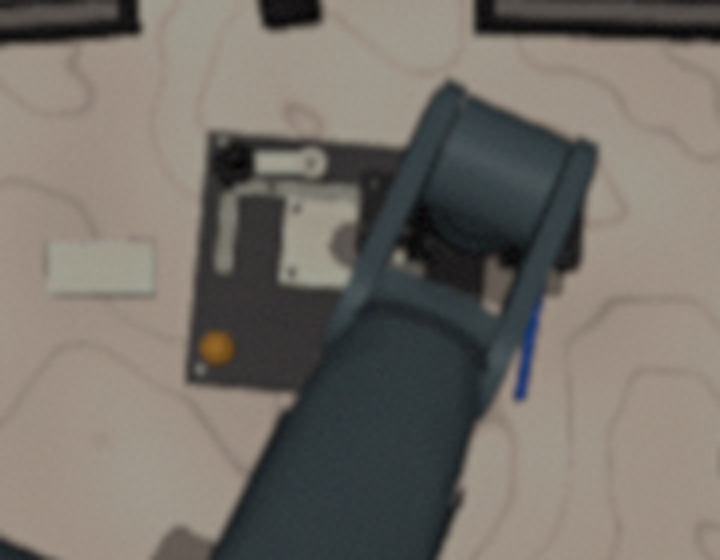

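The plate is now square against the fence, with its left end at col 281. The end stop's inner face is at col 238, so about 40 mm is left to go.

step_arm --series '[[0, [0, 0, 0], [0, 0, 0]], [0, [0, 0, 0], [0, 0, 0]], [0, [0, 0, 0], [0, 0, 0]], [0, [0, 0, 0], [0, 0, 0]], [0, [0, 0, -2], [0, 0, 0]], [0, [0, 0, -5], [0, 0, 0]], [0, [0, 0, -7.5], [0, 0, 0]], [0, [0, 0, -7.9], [0, 0, 0]]]'

```text
clock: 8.2
eef_pos: [0.582, -0.1434, 0.0134]
tcp_rot: [-3.136, 0.145, 0.008]
force: [-0.4, 0.3, 0.1]
grip_width: 0.0008
gripper_force: 0.0
```

step_arm --series '[[0, [0.05, 0.6, 0.1], [0, 0, 0]], [0, [0.1, 1.2, 0.1], [0, 0, 0]], [0, [0.2, 1.8, 0.1], [0, 0, 0]], [0, [0.2, 2.4, 0.1], [0, 0, 0]], [0, [0.3, 3.0, 0.1], [0, 0, 0]], [0, [0.35, 3.6, 0.1], [0, 0, 0]], [0, [0.4, 4.2, 0.1], [0, 0, 0]], [0, [0.45, 4.8, 0.1], [0, 0, 0]]]'

```text
clock: 9.2
eef_pos: [0.5897, -0.097, 0.0188]
tcp_rot: [3.137, -0.145, 0.003]
force: [-0.3, -5.2, 3.6]
grip_width: 0.0005
gripper_force: 2.8
```

step_arm --series '[[0, [0, 0.1, 0], [0, 0, 0]], [0, [0, 0.2, 0], [0, 0, 0]], [0, [0, 0.3, 0], [0, 0, 0]], [0, [0, 0.4, 0], [0, 0, 0]], [0, [0.05, 0.5, 0], [0, 0, 0]], [0, [0.05, 0.6, 0], [0, 0, 0]], [0, [0.05, 0.65, 0], [0, 0, 0]], [0, [0.05, 0.65, 0], [0, 0, 0]]]'

```text
clock: 10.2
eef_pos: [0.5903, -0.0908, 0.0187]
tcp_rot: [3.137, -0.146, 0.003]
force: [0.3, -4.8, 5.6]
grip_width: 0.0004
gripper_force: 3.0
```

step_arm --series '[[0, [0, 0.05, 0], [0, 0, 0]], [0, [0, 0.1, 0], [0, 0, 0]], [0, [0, 0.15, 0], [0, 0, 0]], [0, [0, 0.2, 0], [0, 0, 0]], [0, [0, 0.25, 0], [0, 0, 0]], [0, [0, 0.3, 0], [0, 0, 0]], [0, [0, 0.3, 0], [0, 0, 0]], [0, [0, 0.3, 0], [0, 0, 0]]]'

```text
clock: 11.2
eef_pos: [0.5904, -0.0877, 0.0187]
tcp_rot: [3.137, -0.146, 0.004]
force: [-0.1, -4.5, 5.8]
grip_width: 0.0008
gripper_force: 2.8
```

step_arm --series '[[0, [0, 0.1, 0], [0, 0, 0]], [0, [0, 0.2, 0], [0, 0, 0]], [0, [0, 0.3, 0], [0, 0, 0]], [0, [0, 0.4, 0], [0, 0, 0]], [0, [0, 0.4, 0], [0, 0, 0]], [0, [0, 0.4, 0], [0, 0, 0]], [0, [0, 0.4, 0], [0, 0, 0]], [0, [0, 0.4, 0], [0, 0, 0]]]'

```text
clock: 12.2
eef_pos: [0.5904, -0.0852, 0.0188]
tcp_rot: [3.135, -0.146, 0.004]
force: [-1.2, -11.0, 4.4]
grip_width: 0.0004
gripper_force: 5.6
```

step_arm --series '[[0, [0, 0.1, 0], [0, 0, 0]], [0, [0, 0.1, 0], [0, 0, 0]], [0, [-0.1, -1.5, 0], [0, 0, 0]], [0.3, [-0.1, -1.5, 5], [0, 0, 0]], [1, [-2, 1, 8], [0, 0, 0]], [1, [-4, 4, 8], [0, 0, 0]], [1, [-6, 7.2, 8], [0, 0, 0]], [1, [-6, 7.2, 8], [0, 0, 0]]]'

```text
clock: 13.2
eef_pos: [0.5272, -0.0085, 0.0969]
tcp_rot: [-3.137, 0.141, 0.004]
force: [-0.1, 0.2, -0.5]
grip_width: 0.0484
gripper_force: 0.0
```

step_arm --series '[[1, [0, 0, 0], [0, 0, 0]], [1, [0, 0, 0], [0, 0, 0]], [1, [0, 0, 0], [0, 0, 0]], [1, [0, 0, 0], [0, 0, 0]], [1, [0, 0, -3], [0, 0, 0]], [1, [0, 0, -6], [0, 0, 0]], [1, [0, 0, -7.8], [0, 0, 0]], [1, [0, 0, -7.8], [0, 0, 0]]]'

```text
clock: 14.2
eef_pos: [0.5282, -0.0107, 0.0185]
tcp_rot: [-3.138, 0.146, 0.005]
force: [0.2, 0.6, 0.0]
grip_width: 0.0878
gripper_force: 0.0
```

step_arm --series '[[1, [0.4, -0.05, -0.1], [0, 0, 0]], [1, [0.8, -0.1, -0.1], [0, 0, 0]], [1, [1.1, -0.1, -0.1], [0, 0, 0]], [1, [1.3, -0.1, -0.1], [0, 0, 0]], [1, [1.5, -0.15, -0.1], [0, 0, 0]], [1, [1.7, -0.15, -0.1], [0, 0, 0]], [1, [1.9, -0.2, -0.1], [0, 0, 0]], [1, [1.9, -0.2, -0.1], [0, 0, 0]]]'

```text
clock: 15.2
eef_pos: [0.5448, -0.0123, 0.0181]
tcp_rot: [-3.138, 0.145, 0.013]
force: [-13.0, 0.5, 11.7]
grip_width: 0.088
gripper_force: 6.5
```

step_arm --series '[[1, [-1.2, 0.1, 0], [0, 0, 0]], [1, [-2, 0.2, 1], [0, 0, 0]], [1, [-2, 0, 6], [0, 0, 0]], [1, [-2, -1, 12], [0, 0, 0]], [1, [-1, -2, 18], [0, 0, 0]], [1, [-0.7, -3, 24], [0, 0, 0]], [1, [-0.7, -3, 28], [0, 0, 0]], [1, [-0.7, -3, 28], [0, 0, 0]]]'

```text
clock: 16.2
eef_pos: [0.5431, -0.0435, 0.3038]
tcp_rot: [3.136, -0.145, 0.014]
force: [0.7, -0.3, -0.7]
grip_width: 0.0882
gripper_force: 0.0
```

Run:
```python
from h import *
import pickle
s=ctrl.observe(); print(s["eef_pos"],s["tcp_rot"],s["qvel"].round(3))
m=imaging.camera_model("wrist"); im=imaging.get_image("wrist")[:,:,::-1]
pickle.dump(m,open("w2.pkl","wb")); cv2.imwrite("pics/w2.png",im); c=im[20:170,130:330]; cv2.imwrite("pics/w2b.png",cv2.resize(c,(800,600),interpolation=cv2.INTER_CUBIC))
```

```text
[ 0.54311871 -0.04345509  0.30375935] [ 3.1360264  -0.14543589  0.01409001] [ 0.001  0.05   0.078  0.001 -0.03   0.001]
```

View pics/w2b.png

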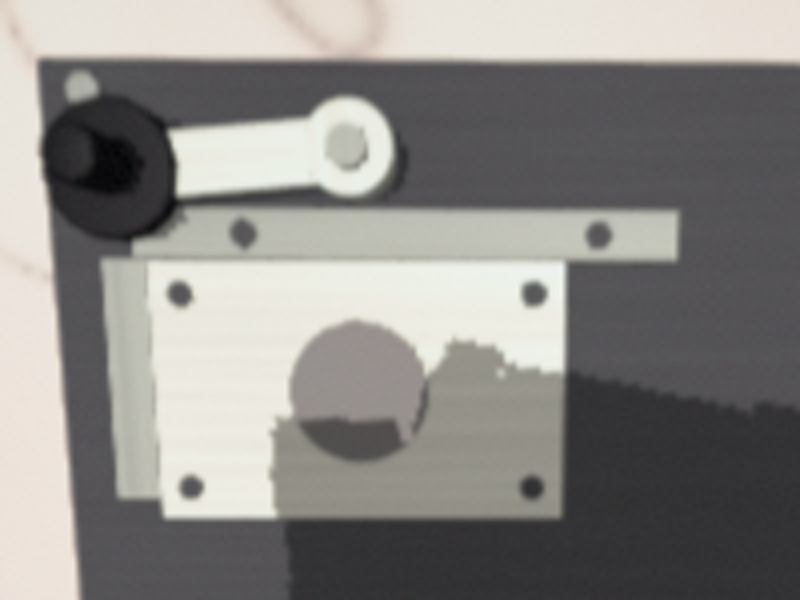

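The close-up shows the plate flush against both stops. Its corners are at (148,260), (566,260), (562,519) and (163,519), and the fence's right end is at (679,210)-(679,261). I'll check the numbers and locate the post.

Run:
```python
from h import *
import pickle
m=pickle.load(open("w2.pkl","rb")); b=np.load("bed.npz"); Rm,t=b["Rm"],b["t"]
def g(u,v,z):
    p=ray(m,((u+.5)/4-.5+130,(v+.5)/4-.5+20),z); return (p[:2]-t)@Rm, p
for n,p in dict(TL=(148,260,.028),TR=(566,260,.028),BR=(562,519,.028),BL=(163,519,.028),fRo=(679,210,.024),fRi=(679,261,.024),bedFL=(38,59,.01),piv=(346,146,.046),head=(110,167,.046),post=(68,150,.084)).items():
    q,w=g(*p); print(n,q.round(4),w.round(4))
```

```text
TL [0.0586 0.0797] [0.6408 0.0527 0.028 ]
TR [ 0.059  -0.0493] [ 0.6289 -0.0757  0.028 ]
BR [-0.0211 -0.0495] [ 0.5491 -0.0682  0.028 ]
BL [-0.0215  0.0802] [0.5611 0.0609 0.028 ]
fRo [ 0.074  -0.0841] [ 0.6405 -0.1118  0.024 ]
fRi [ 0.059  -0.0848] [ 0.6255 -0.111   0.024 ]
bedFL [0.1184 0.1141] [0.7037 0.0813 0.01  ]
piv [0.0894 0.0159] [ 0.6653 -0.0138  0.046 ]
head [0.0834 0.0845] [0.666  0.0551 0.046 ]
post [0.0835 0.0848] [0.6662 0.0554 0.084 ]
```

step_arm --series '[[0.5, [1.5, 1.2, 0], [0, 0, 10]], [0.5, [3, 2.4, -2], [0, 0, 20]], [0.5, [4.5, 3.6, -4], [0, 0, 30]], [0.5, [6, 4.8, -6], [0, 0, 40]], [0.5, [7.5, 6, -8], [0, 0, 50]], [0.5, [9, 7.2, -10], [0, 0, 60]], [0.5, [10.5, 8.5, -12], [0, 0, 70]], [0.5, [12, 9.8, -14], [0, 0, 80]]]'

```text
clock: 17.25
eef_pos: [0.6602, 0.0558, 0.1558]
tcp_rot: [-2.49, -1.912, 0.004]
force: [0.4, -0.5, 1.2]
grip_width: 0.0441
gripper_force: 0.0
```

step_arm --series '[[0.5, [0, 0, 0], [0, 0, 10]], [0.5, [0, 0, 0], [0, 0, 15]], [0.45, [0, 0, 0], [0, 0, 15]], [0.45, [0, 0, 0], [0, 0, 15]], [0.45, [0, 0, 0], [0, 0, 15]], [0.45, [0, 0, 0], [0, 0, 15]], [0.45, [0, 0, 0], [0, 0, 15]], [0.45, [0, 0, 0], [0, 0, 15]]]'

```text
clock: 18.25
eef_pos: [0.6614, 0.0551, 0.1588]
tcp_rot: [2.227, 2.215, 0.0]
force: [-0.6, 1.1, 0.2]
grip_width: 0.0396
gripper_force: 0.0
```

Run:
```python
from h import *
s=ctrl.observe(); print(s["eef_pos"],s["grip_width"],s["joint_positions"].round(2), np.degrees(R.from_rotvec(s["tcp_rot"]).as_matrix()[:,1]*0)); M=R.from_rotvec(s["tcp_rot"]).as_matrix(); print(M.round(3).tolist())
im=imaging.get_image("wrist")[:,:,::-1]; cv2.imwrite("pics/w3.png",im)
```

```text
[0.66137424 0.05512368 0.1588053 ] 0.039626486695292125 [-0.1   0.45  1.43  0.    1.26 -0.09] [ 0. -0.  0.]
[[0.005, 1.0, 0.0], [1.0, -0.005, 0.0], [0.0, 0.0, -1.0]]
```

View pics/w3.png

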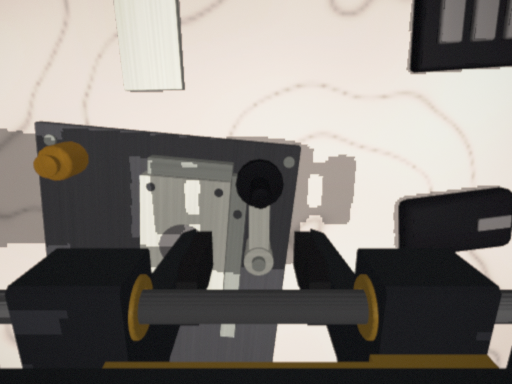

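The wrist view shows the post at (261,185), between the fingers, whose centre is at col ~254. I'll shift +5 mm in x and descend around it.

step_arm --series '[[0.45, [0.5, 0, 0], [0, 0, 0]], [0.45, [0.5, 0, -3], [0, 0, 0]], [0.45, [0.5, 0, -6], [0, 0, 0]], [0.45, [0.5, 0, -8.5], [0, 0, 0]], [0.45, [0.5, 0, -10], [0, 0, 0]], [0.25, [0.5, 0, -10], [0, 0, 0]], [0.25, [0.5, 0, -10], [0, 0, 0]], [0.25, [0.5, 0, -10], [0, 0, 0]]]'

```text
clock: 19.3
eef_pos: [0.6673, 0.0551, 0.0602]
tcp_rot: [2.226, 2.214, 0.002]
force: [-0.4, -0.9, 0.0]
grip_width: 0.0224
gripper_force: 0.0
```

Run:
```python
import numpy as np
c=np.array([.6659,-.0147]); r=.07
p0=c+[r*np.cos(np.radians(89.9)),r*np.sin(np.radians(89.9))]
for d in range(5,101,5):
    a=np.radians(89.9+d); print(d,((c+r*np.array([np.cos(a),np.sin(a)])-p0)*100).round(1))
```

```text
5 [-0.6 -0. ]
10 [-1.2 -0.1]
15 [-1.8 -0.2]
20 [-2.4 -0.4]
25 [-3.  -0.7]
30 [-3.5 -0.9]
35 [-4.  -1.3]
40 [-4.5 -1.6]
45 [-5. -2.]
50 [-5.4 -2.5]
55 [-5.7 -3. ]
60 [-6.1 -3.5]
65 [-6.4 -4. ]
70 [-6.6 -4.6]
75 [-6.8 -5.2]
80 [-6.9 -5.8]
85 [-7.  -6.4]
90 [-7. -7.]
95 [-7.  -7.6]
100 [-6.9 -8.2]
```

step_arm --series '[[0.25, [-0.6, 0, 0], [0, 0, 5]], [0.25, [-1.2, -0.1, 0], [0, 0, 10]], [0.25, [-1.8, -0.2, 0], [0, 0, 15]], [0.25, [-2.4, -0.4, 0], [0, 0, 20]], [0.25, [-3, -0.7, 0], [0, 0, 25]], [0.25, [-3.5, -0.9, 0], [0, 0, 30]], [0.25, [-4, -1.3, 0], [0, 0, 35]], [0.25, [-4.5, -1.6, 0], [0, 0, 40]]]'

```text
clock: 20.3
eef_pos: [0.6223, 0.039, 0.06]
tcp_rot: [1.33, 2.843, 0.002]
force: [1.7, -0.1, -0.6]
grip_width: 0.0223
gripper_force: 0.5
```

step_arm --series '[[0.25, [-0.5, -0.4, 0], [0, 0, 5]], [0.25, [-0.9, -0.9, 0], [0, 0, 10]], [0.25, [-1.2, -1.4, 0], [0, 0, 15]], [0.25, [-1.6, -1.9, 0], [0, 0, 20]], [0.25, [-1.9, -2.4, 0], [0, 0, 25]], [0.25, [-2.1, -3, 0], [0, 0, 30]], [0.25, [-2.3, -3.6, 0], [0, 0, 35]], [0.25, [-2.4, -4.2, 0], [0, 0, 40]]]'

```text
clock: 21.3
eef_pos: [0.598, -0.0028, 0.0599]
tcp_rot: [0.277, 3.128, 0.0]
force: [-0.4, 0.3, 1.9]
grip_width: 0.0218
gripper_force: 0.6
```

step_arm --series '[[0.25, [0, -0.15, 0], [0, 0, 1]], [0.25, [-0.05, -0.3, 0], [0, 0, 2]], [0.25, [-0.05, -0.45, 0], [0, 0, 3]], [0.25, [-0.1, -0.6, 0], [0, 0, 4]], [0.25, [-0.1, -0.75, 0], [0, 0, 4]], [0.25, [-0.1, -0.9, 0], [0, 0, 4]], [0.25, [-0.1, -0.95, 0], [0, 0, 4]], [0.25, [-0.1, -0.95, 0], [0, 0, 4]]]'

```text
clock: 22.3
eef_pos: [0.5963, -0.0098, 0.0587]
tcp_rot: [-0.173, -3.137, -0.006]
force: [2.5, 12.0, 2.6]
grip_width: 0.0223
gripper_force: 5.6
```

step_arm --series '[[0.25, [0, 0.3, 0], [0, 0, 0]], [0.45, [0, 0.5, 0], [0, 0, 0]], [0.45, [0, 0.5, 0], [0, 0, 0]], [0.45, [0, 0.5, 0], [0, 0, 0]], [0.45, [0, 0.5, 3], [0, 0, 0]], [0.45, [0, 0.5, 8], [0, 0, 0]], [0.45, [-4, 0.5, 14], [0, 0, 0]], [0.45, [-9, 0.5, 20], [0, 0, 0]]]'

```text
clock: 23.3
eef_pos: [0.5216, -0.0077, 0.2409]
tcp_rot: [0.173, 3.136, -0.001]
force: [0.2, -0.7, 0.9]
grip_width: 0.0396
gripper_force: 0.0
```

step_arm --series '[[0.45, [-3, 0, 3], [0, 0, 0]], [0.45, [-6, 0, 3], [0, 0, 0]], [0.45, [-9, 0, 3], [0, 0, 0]], [0.45, [-12, 0, 3], [0, 0, 0]], [0.45, [-12, 0, 3], [0, 0, 0]], [0.45, [-12, 0, 3], [0, 0, 0]], [0.45, [-12, 0, 3], [0, 0, 0]], [0.45, [-12, 0, 3], [0, 0, 0]]]'

```text
clock: 24.3
eef_pos: [0.4027, -0.0074, 0.269]
tcp_rot: [-0.172, -3.136, -0.0]
force: [-0.2, -0.0, -0.4]
grip_width: 0.04
gripper_force: 0.0
```

Run:
```python
from h import *
s=ctrl.observe(); print(s["eef_pos"],s["force"])
im=imaging.get_image("top")[:,:,::-1]; a=cv2.resize(im[130:240,200:330],(520,440),interpolation=cv2.INTER_CUBIC)
c=imaging.get_image("scene")[:,:,::-1][150:310,170:370]; c=cv2.resize(c,(275,220)); 
o=np.zeros((440,800,3),np.uint8); o[:,:520]=a; o[:220,525:]=c; cv2.imwrite("pics/end.png",o)
```

```text
[ 0.40266259 -0.00741504  0.26903808] [-0.16845401 -0.02909421 -0.36378832]
```

View pics/end.png

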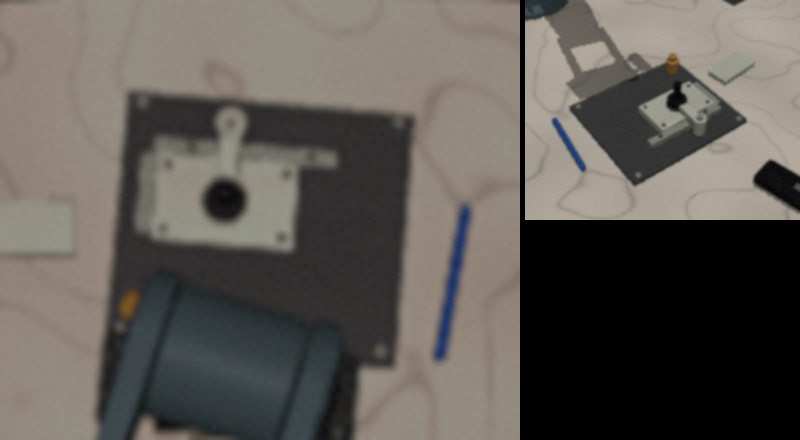

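The plate is home against both stops, and the sensor arm lies perpendicular to the fence over the plate's middle, with its head at (225,200) and pivot at (232,122). The weight, pen and spare plate haven't moved, and the robot is clear.

```bash
python3 -c "
from bench import ctrl; print(ctrl.hand_in())"
```

```text
the job is handed in; nothing more can be done
None
```

I handed the job in at about 24 s: the plate is home against the fence and end stop, the sensor arm is swung to its stop over the plate, and nothing else appears to have moved; the hand-in returned no verdict.

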